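# Rake the plant stakes straight in their tray

## Robot

A 7-joint arm with a two-finger parallel gripper is mounted at the origin on the work surface. World frame = base frame: x ahead of the robot, y to its left, z up, the work surface at z = 0. Lengths are in m, angles in rad, forces in N, time in s.
With the tool pointing down it reaches from about 0.4 to 0.875 m from the base axis. Payload 19.3 kg.
Tool frame: the origin (TCP) lies at the centre of the arm's flange, where the gripper is bolted on; the fingertips stand 173 mm ahead of it and the grasp point (between the pads) lies 155 mm ahead of it; z points along the fingers, y is the line along which they close (so a half turn about z gives the same grasp; the last joint's range is limited). The gripper opens to 85 mm and grips with 20 to 120 N. Pads are 22 mm wide; open, the fingers measure 114 mm over their backs; the gripper's body (76 mm by 85 mm) begins 54 mm behind the grasp point. The pads swing forward as they close: fully open they stand 13 mm farther back than shut.
Start: joints at [1.199, 0.521, -0.036, 1.599, 0.021, 1.021, -0.113], TCP at [0.186, -0.597, 0.405] pointing down, gripper open.
Joint ranges: [-2.91, 2.91], [-0.3, 2.13], [-1.5, 1.42], [0.17, 2.43], [-1.26, 4.41], [0.16, 1.93], [-2.52, 2.52]. Speed limits (rad/s): [1.89, 1.89, 2.39, 2.39, 3.01, 3.01, 3.01].

## Interface

Orientations are given as [roll, pitch, yaw] about the fixed x, y, z axes, in that order (R = Rz(yaw) Ry(pitch) Rx(roll)).
In Python, from workcell import bot, imaging, job gives the robot as it stands.
- The arm moves only by the tool carry_out, never from a script. Its argument "targets" is a list of rows, each a list of 3 entries, a list of its own where there are three numbers: the shift along the tool's x, y, z in units of 0.25 m (1.0 is 0.25 m), then the turn, a rotation vector about the tool's x, y, z in units of 180 degrees (1.0 is 180 degrees), then the opening, from 0 (shut) to 1 (fully open). In form: [[[tx, ty, tz], [wx, wy, wz], jaw], ...]. A call has 1 to 8 rows; each row shifts and turns the commanded pose from where the row before left it, along the tool's axes as they then stand; what a row does not reach is not made up. A row lasts 1/8 s, in which the tool goes at most 62.5 mm and 10.7 degrees, less where a joint would pass 70% of its speed; a pose out of reach is approached as far as the arm can. A call with a number of a shift or a turn outside -1 to 1 is refused whole. A call with a gripper value outside its range is refused whole. The fingers move at their own pace and stop on an object; "force" is the grip in N (left out, the last holds). Time passes only in rows, so rows that do not move let the fingers close. It gives the time, the measured TCP pose, the force and the opening at its end, in the units of the state.
- bot.observe(): the state, without advancing time (a new reading comes with each control period).
- imaging.grab_frame(name): name is "scene" or "top"; returns a dict with "pixels" (480x640x3 uint8, red, green, blue), "mtx" (3x3 intrinsics, pixels), "cam_to_world" (4x4, takes a point from camera to world coordinates). Camera axes: x right, y down, z forward; pixel columns grow to the right and rows downward; lengths in m; the calibration is good to about 2 mm. A picture is of the moment at which its call begins. There is no depth.
- job.job_done(): hands the job in, once; it reports no verdict.
The state is a dict: "clock": time; "qpos": joint angles; "qd": joint speeds; "joint_efforts": joint torques, N m; "position": TCP position; "tool_rot": TCP orientation; "force": force on the tool from outside, world axes, zero at the start; "moment": the same for the moment, N m; "grip_width": finger opening in m.
Only numpy, scipy, OpenCV 4.12 (cv2) and the standard library are available. Lean on these libraries where they do the work, as an engineer would, in place of code of your own. Each camera call takes 0.05 s, during which the arm holds its last target. There are 200 camera calls.

## Task

Take the hand rake from its rest and comb the scattered wooden plant stakes in both bays of the grey tray towards the low front lip, until the three in each bay lie flat and close together side by side against the lip and parallel with it. Move the stakes only with the rake, leave the other things on the shelf where they are, and finish by laying the rake back in its rest just as it lay.

Things in the scene. Friction and masses are not known exactly. Their poses are not given: they have to be found in the camera images.
- tray: Fixed grey tray with two bays side by side, 272 (x) x 345 (y) mm. Origin: centre of its underside; x from the front lip (low side nearest the robot) to the rear wall, y to the left bay, z up. Floor top at z = 4 mm; walls 5 mm thick; lip 18 mm high, other walls and centre divider 26 mm (from the underside). Each bay: x -131 to +131 mm, 165 mm wide, its middle at y = +85 (left) or -85 mm (right).
- lip_left (a point): point on the floor of the left bay, at the inner face of the front lip, mid-width of the bay (at x = -131, y = +85, z = 4 mm of the tray); axes as the tray's
- lip_right (a point): the same point of the right bay (at x = -131, y = -85, z = 4 mm of the tray)
- stake_left1: Straight square-section pine plant stake with a green-dipped end, 14 x 14 x 140 mm, 18 g, loose on the floor of the left bay, at the start its front one of three. Origin at its middle; own y runs along the stake, z up. Starts up to 0.5 rad askew, clear of its neighbours, 25 mm or more of bare floor left before the rear wall. Slides when pushed and stays where left.
- stake_left2: Straight square-section pine plant stake with a green-dipped end, 14 x 14 x 140 mm, 18 g, loose on the floor of the left bay, at the start its middle one of three. Origin at its middle; own y runs along the stake, z up. Starts up to 0.5 rad askew, clear of its neighbours, 25 mm or more of bare floor left before the rear wall. Slides when pushed and stays where left.
- stake_left3: Straight square-section pine plant stake with a green-dipped end, 14 x 14 x 140 mm, 18 g, loose on the floor of the left bay, at the start its rear one of three. Origin at its middle; own y runs along the stake, z up. Starts up to 0.5 rad askew, clear of its neighbours, 25 mm or more of bare floor left before the rear wall. Slides when pushed and stays where left.
- stake_right1: Straight square-section pine plant stake with a green-dipped end, 14 x 14 x 140 mm, 18 g, loose on the floor of the right bay, at the start its front one of three. Origin at its middle; own y runs along the stake, z up. Starts up to 0.5 rad askew, clear of its neighbours, 25 mm or more of bare floor left before the rear wall. Slides when pushed and stays where left.
- stake_right2: Straight square-section pine plant stake with a green-dipped end, 14 x 14 x 140 mm, 18 g, loose on the floor of the right bay, at the start its middle one of three. Origin at its middle; own y runs along the stake, z up. Starts up to 0.5 rad askew, clear of its neighbours, 25 mm or more of bare floor left before the rear wall. Slides when pushed and stays where left.
- stake_right3: Straight square-section pine plant stake with a green-dipped end, 14 x 14 x 140 mm, 18 g, loose on the floor of the right bay, at the start its rear one of three. Origin at its middle; own y runs along the stake, z up. Starts up to 0.5 rad askew, clear of its neighbours, 25 mm or more of bare floor left before the rear wall. Slides when pushed and stays where left.
- rake: Loose hand rake, 0.22 kg. Origin: on the axis of the red handle at the place to grip, near balance; x along the handle to the head, z up. Handle flat-sided, 24 mm wide (y), 26 mm tall, from x = -121 to +29 mm; steel tang bent down to a bar 112 mm wide (y) at x = 85 mm, underside 33 mm below the axis, with 7 tines 4 mm thick (x), 17.5 mm apart, ending 62 mm below the axis. Starts level in its rest.
- rake_tips (a point): middle of the line of tine tips, at x = 85, y = 0, z = -62 mm of the rake; the line runs along the rake's y; axes as the rake's
- rest: Fixed pine tool rest, left or right of the tray: board 250 x 130 x 12 mm with one saddle. Origin: board underside below the rake's grip point; x towards the rake's head, z up. Saddle 16 mm thick at x = -105 mm, its notch 37 mm wide, open at the top, bottom 61 mm and cheek tops 77 mm above the underside. Handle lies in the notch, tine tips stand on the board, so the handle is level.
- rest_grip (a point): where the rake's origin is when the rake lies home in the rest (74 mm above the rest's underside); axes as the rest's
- rest_tips (a point): where point rake_tips is when the rake lies home (on the board, 85 mm ahead of rest_grip, 12 mm above the underside)
- pot: Terracotta flowerpot, 114 mm wide at its rim, 95 mm tall, standing on the side of the tray opposite the rest; bystander. Origin: middle of its foot
- bottle: Small amber glass bottle with black twist cap, 48 mm wide, 115 mm tall, standing beyond the tray; bystander. Origin: middle of its foot
- nozzle: White plastic hand vacuum nozzle, 140 mm long with a 110 mm wide mouth, 37 mm tall, lying to the left behind the tray; bystander. Origin: underside, mid-length
- pad_holder: Green scrubbing pad holder with arched handle, 125 x 75 mm, 63 mm tall, lying to the right behind the tray; bystander. Origin: middle of its underside
- drawer_pull: Steel bow-shaped drawer pull, 123 mm long, 11 mm tall, lying flat to the right, in front of the tray; bystander. Origin: under the middle of its bar
- tin: Flat steel polish tin, 76 mm in diameter, 28 mm tall, lying near the robot on its left; bystander. Origin: middle of its underside
Things that resemble listed ones, but are neither listed nor needed, are in the scene too. Leave any orange or red look-alike of the stake_left3 alone.

How it is judged:
On the way, in this order (a step that is already met when the one before it is completed fails the run):
1. the rake is held in the gripper, its tines more than 30 mm above the board of its rest (contact force between the fingers and rake above 1 N and z of rake_tips in the frame of rest above 0.042 m), for 0.1 s.
2. with the rake still in the gripper, the three stakes of each bay lie in a row against the front lip (angle between the y axis of each of stake_left1, stake_left2, stake_left3, stake_right1, stake_right2, stake_right3 and the y axis of tray, either way round below 0.1 rad and x of stake_left1 in the frame of tray between -0.129 and -0.086 m and z of each of stake_left1, stake_left2, stake_left3, stake_right1, stake_right2, stake_right3 in the frame of tray below 0.015 m and y of each of stake_left1, stake_left2, stake_left3 in the frame of tray above 0.01 m and x of stake_left2 in the frame of tray between -0.129 and -0.086 m and x of stake_left3 in the frame of tray between -0.129 and -0.086 m and x of stake_right1 in the frame of tray between -0.129 and -0.086 m and y of each of stake_right1, stake_right2, stake_right3 in the frame of tray below -0.01 m and x of stake_right2 in the frame of tray between -0.129 and -0.086 m and x of stake_right3 in the frame of tray between -0.129 and -0.086 m and contact force between the fingers and rake above 1 N), for 0.2 s.
At the end, for the whole second after the job is handed in: Each bay's three stakes lie still on its floor, within 0.1 rad of parallel with the front lip, each axis less than 45 mm from the lip's inner face; the rake lies still in its rest, level within 0.1 rad, grip point and middle of the tine tips each within 20 mm of home (angle between the y axis of each of stake_left1, stake_left2, stake_left3, stake_right1, stake_right2, stake_right3 and the y axis of tray, either way round below 0.1 rad and x of stake_left1 in the frame of tray between -0.129 and -0.086 m and z of each of stake_left1, stake_left2, stake_left3, stake_right1, stake_right2, stake_right3 in the frame of tray below 0.015 m and y of each of stake_left1, stake_left2, stake_left3 in the frame of tray above 0.01 m and x of stake_left2 in the frame of tray between -0.129 and -0.086 m and x of stake_left3 in the frame of tray between -0.129 and -0.086 m and x of stake_right1 in the frame of tray between -0.129 and -0.086 m and y of each of stake_right1, stake_right2, stake_right3 in the frame of tray below -0.01 m and x of stake_right2 in the frame of tray between -0.129 and -0.086 m and x of stake_right3 in the frame of tray between -0.129 and -0.086 m and linear speed of each of stake_left1, stake_left2, stake_left3, stake_right1, stake_right2, stake_right3, rake below 0.02 m/s and distance between rake and rest_grip below 0.02 m and distance between rake_tips and rest_tips below 0.02 m and angle between rake's own z axis and vertical below 0.1 rad); the robot touches nothing.
It fails at once if the gripper or arm touches a stake (contact force between any of the fingers, the arm and stake_left1 above 0.3 N or contact force between any of the fingers, the arm and stake_left2 above 0.3 N or contact force between any of the fingers, the arm and stake_left3 above 0.3 N or contact force between any of the fingers, the arm and stake_right1 above 0.3 N or contact force between any of the fingers, the arm and stake_right2 above 0.3 N or contact force between any of the fingers, the arm and stake_right3 above 0.3 N).
It fails at once if a bystander (pot, bottle, nozzle, pad holder, drawer pull, tin) is moved by more than 20 mm (distance of any of pot, bottle, nozzle, pad_holder, drawer_pull, tin from where it was at the start of the episode above 0.02 m).
It also fails if it takes over 72 s, if anything falls off the work surface, if the arm or the gripper's body presses on something with over 40 N, if the wrist force passes 120 N, or if a joint passes its speed limit or range.

## Working session

There is one attempt and no reset: what is moved stays moved. The work goes in short steps, Python scripts to look and compute and a tool call to move; the robot and the scene stay as the last step left them, time stands still between calls to the robot, and variables do not carry over. Pictures are saved under pics/ and viewed, on a budget of 10 in all, crops included, one or two more only if the job needs it, and the job is handed in when it is done.

Besides the shell and the picture viewer there is one more tool, called after "Emit:" as name(argument=value, ...) on one line, values as JSON. carry_out: Moves the arm, as the interface text tells. Its arguments: {"type":"object","properties":{"targets":{"type":"array"},"force":{"type":"number"}},"required":["targets"]}

```bash
mkdir -p pics; ls; python3 - <<'E'
from workcell import bot, imaging
import cv2
s=bot.observe(); print({k:(v if k!='qd' else 0) for k,v in s.items()})
for n in("top","scene"):
    f=imaging.grab_frame(n); cv2.imwrite(f"pics/{n}0.png",f["pixels"][:,:,::-1]); print(n,f["mtx"].round(1).tolist(),f["cam_to_world"].round(4).tolist())
E
```

```text
pics
{'clock': 0.0, 'qpos': array([ 1.19881657,  0.5220629 , -0.03633158,  1.59998945,  0.02120468,
        1.02106748, -0.11277184]), 'qd': 0, 'joint_efforts': array([ 3.42338017e-04, -9.27087021e+01,  1.98035449e+00, -3.69930196e+01,
        1.78434985e-02,  8.16038169e-03, -2.73659145e-05]), 'position': array([ 0.18570547, -0.59664054,  0.40410174]), 'tool_rot': array([-3.14045353e+00,  8.17484445e-05,  3.01803723e-01]), 'force': array([ 0.18481155,  0.84872493, -0.39346822]), 'moment': array([0.0338194 , 0.02055144, 0.0124012 ]), 'grip_width': 0.0851637050330011}
top [[555.1, 0.0, 322.7], [0.0, 555.1, 243.3], [0.0, 0.0, 1.0]] [[-0.0064, -0.9816, 0.1907, 0.3058], [-1.0, 0.0053, -0.0061, 0.033], [0.005, -0.1907, -0.9816, 1.273], [0.0, 0.0, 0.0, 1.0]]
scene [[467.0, 0.0, 319.9], [0.0, 467.0, 243.3], [0.0, 0.0, 1.0]] [[0.3544, 0.6471, -0.675, 1.3248], [0.9351, -0.2427, 0.2582, -0.2657], [0.0033, -0.7227, -0.6911, 0.8621], [0.0, 0.0, 0.0, 1.0]]
```

View pics/top0.png

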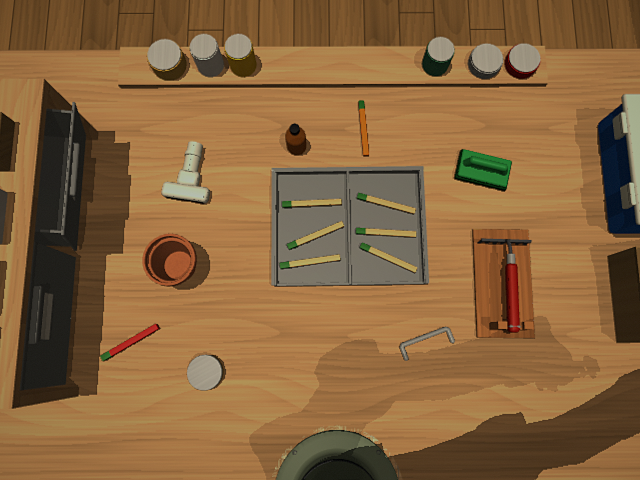

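View pics/scene0.png

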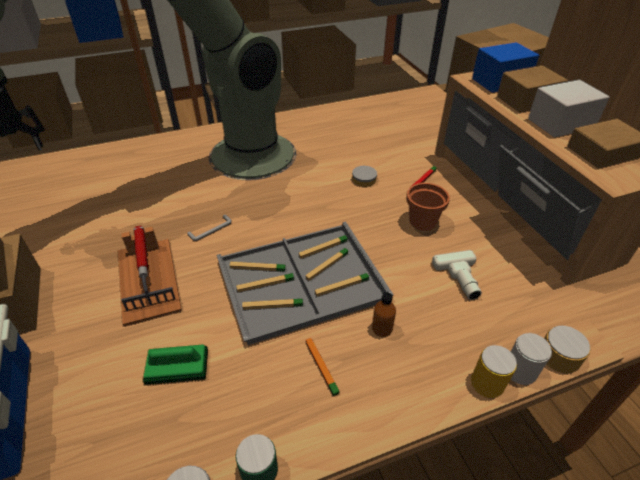

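Top view: the rake with its red handle is at about (512,290) in a board on the right, tines at (505,241). The tray corners are about (273,169), (423,167), (427,284), (275,286), with six yellow stakes. Possible confusions for the stakes are the orange one (363,128) and the red one (130,342), both outside the tray. For the rake handle, only the red stake (130,342) is similar. I choose the rake at (512,290) and the six stakes in the tray, and check with one crop.

```bash
python3 - <<'E'
import cv2,numpy as np
t=cv2.imread("pics/top0.png")
c=cv2.resize(t[160:345,265:540],None,fx=2.9,fy=2.9,interpolation=cv2.INTER_CUBIC)
for i in range(270,540,10): cv2.line(c,(int((i-265)*2.9),0),(int((i-265)*2.9),4 if i%50 else 12),(0,255,255),1)
for j in range(160,345,10): cv2.line(c,(0,int((j-160)*2.9)),(4 if j%50 else 12,int((j-160)*2.9)),(0,255,255),1)
cv2.imwrite("pics/crop0.png",c)
E
```

```text
(no output)
```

View pics/crop0.png

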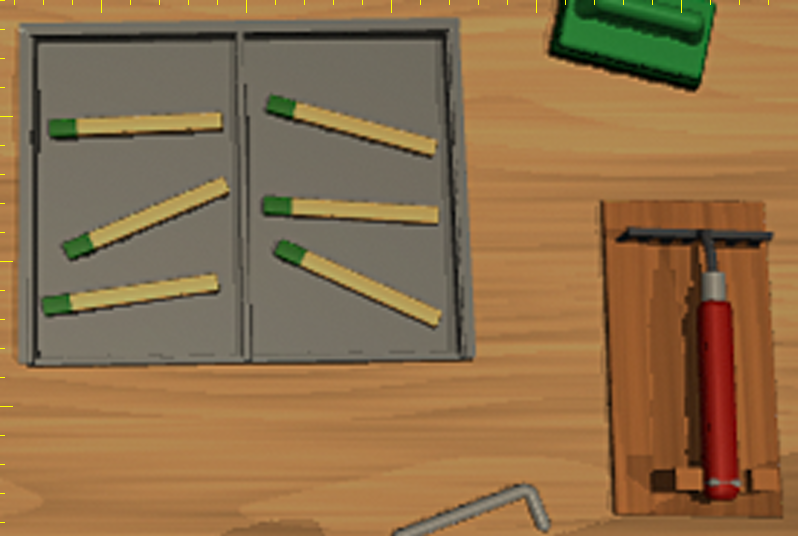

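The crop confirms the choice: a real rake in its saddle (handle (716,300)–(721,490), bar ends (620,236) and (771,236) in crop pixels) and six yellow stakes with green ends.

```bash
cat > h.py <<'E'
import numpy as np
from workcell import imaging
from scipy.optimize import least_squares
def proj(f,P):
    T=np.linalg.inv(f["cam_to_world"]); P=np.atleast_2d(P); c=P@T[:3,:3].T+T[:3,3]; q=c@f["mtx"].T; return q[:,:2]/q[:,2:]
def unproj(f,uv,z):
    uv=np.atleast_2d(np.array(uv,float)); d=np.c_[uv,np.ones(len(uv))]@np.linalg.inv(f["mtx"]).T@f["cam_to_world"][:3,:3].T
    o=f["cam_to_world"][:3,3]; return o+d*((np.asarray(z)-o[2])/d[:,2])[:,None]
def fit(f,uv,L,z0,x0):
    "planar pose x,y,yaw of object with local points L"
    L=np.array(L,float)
    def w(p):
        c,s=np.cos(p[2]),np.sin(p[2]); return np.c_[p[0]+c*L[:,0]-s*L[:,1],p[1]+s*L[:,0]+c*L[:,1],L[:,2]+z0]
    r=least_squares(lambda p:(proj(f,w(p))-uv).ravel(),x0); return r.x,r.fun.reshape(-1,2)
TRAYL=[[.136,.1725,.026],[.136,-.1725,.026],[-.136,-.1725,.018],[-.136,.1725,.018]]
E
cat > m.py <<'E'
from h import *
f=imaging.grab_frame("top")
C=lambda a:np.array(a,float)/2.9+[265,160]
t,r=fit(f,C([[19,25],[458,18],[474,357],[19,363]]),TRAYL,0,[.5,0,0]); print("tray",t.round(4),r.round(1).tolist())
k,r=fit(f,C([[716,300],[721,488],[620,236],[771,236]]),[[.029,0,.087],[-.121,0,.087],[.085,.056,.045],[.085,-.056,.045]],0,[.4,-.3,0]);print("rake",k.round(4),r.round(1).tolist())
b,r=fit(f,C([[601,200],[765,203],[783,517],[612,515]]),[[.125,.065,.012],[.125,-.065,.012],[-.125,-.065,.012],[-.125,.065,.012]],0,[.4,-.3,0]);print("board",b.round(4),r.round(1).tolist())
c,s=np.cos(t[2]),np.sin(t[2])
S=[[(48,128),(222,121)],[(68,250),(226,185)],[(43,305),(217,282)],[(268,102),(436,148)],[(264,206),(439,215)],[(277,248),(439,320)]]
for a in S:
    P=unproj(f,C(a),.018)[:,:2]-t[:2]; P=P@np.array([[c,-s],[s,c]]); print(P.round(3).tolist(), np.hypot(*(P[1]-P[0])).round(3))
E
python3 m.py
```

```text
tray [ 0.5919 -0.0351  0.0094] [[2.4, 0.4], [-2.3, 0.9], [-2.6, -0.6], [2.5, -0.4]]
rake [ 0.4642 -0.3825 -0.0407] [[-0.1, -1.6], [0.3, 3.6], [1.1, -2.0], [-1.4, -0.2]]
board [ 0.4568 -0.3864 -0.0224] [[0.4, -0.1], [-0.4, -0.2], [-0.5, 0.3], [0.5, 0.1]]
[[0.053, 0.155], [0.057, 0.015]] 0.14
[[-0.047, 0.14], [0.004, 0.013]] 0.136
[[-0.091, 0.159], [-0.075, 0.022]] 0.138
[[0.072, -0.022], [0.032, -0.157]] 0.14
[[-0.014, -0.017], [-0.023, -0.156]] 0.14
[[-0.048, -0.026], [-0.108, -0.152]] 0.139
```

```bash
cat >> h.py <<'E'
from scipy.spatial.transform import Rotation as R
def delta(p,yaw,cur=None):
    "units of the move call: total tool-frame shift (x,y,z), and turn, turn done first -> shift in turned frame; also shift in current frame"
    from workcell import bot
    s=bot.observe(); A=R.from_euler('xyz',s["tool_rot"]); B=R.from_euler('xyz',[np.pi,0,yaw]); d=np.array(p)-s["position"]
    print("clock",round(s["clock"],2),"pos",s["position"].round(4),"rpy",s["tool_rot"].round(4),"F",s["force"].round(1),"grip",round(s["grip_width"],4))
    print("turn",((A.inv()*B).as_rotvec()/np.pi).round(4),"shift cur",(A.inv().apply(d)/.25).round(3),"shift after turn",(B.inv().apply(d)/.25).round(3))
E
python3 - <<'E'
from h import *
f=imaging.grab_frame("top")
C=lambda a:np.array(a,float)/2.9+[265,160]
for zt in(.045,.049):
    k,r=fit(f,C([[717,300],[721,497],[620,236],[771,236]]),[[.029,0,.087],[-.121,0,.087],[.085,.056,zt],[.085,-.056,zt]],0,[.4,-.3,0]);print("rake",k.round(4),r.round(1).tolist())
P=unproj(f,C([[717,300],[721,490]]),.087);d=P[0]-P[1];print(P.round(4),"yaw handle",np.arctan2(d[1],d[0]))
P=unproj(f,C([[620,236],[771,236]]),.047);d=P[0]-P[1];print(P.round(4),"yaw bar",np.arctan2(-d[0],d[1]))
P=unproj(f,C([[727,480]]),.077);print("notch",P)
delta([.462,-.384,.33],-.03)
E
```

```text
rake [ 0.4623 -0.3826 -0.0401] [[-0.4, -0.8], [0.5, 1.3], [1.2, -1.2], [-1.3, 0.5]]
rake [ 0.462  -0.382  -0.0351] [[-0.7, -0.6], [0.5, 1.5], [1.3, -1.2], [-1.1, 0.2]]
[[ 0.4895 -0.3844  0.087 ]
 [ 0.3493 -0.3773  0.087 ]] yaw handle -0.05070226570353354
[[ 0.5465 -0.3266  0.047 ]
 [ 0.5458 -0.4442  0.047 ]] yaw bar -0.005369787249608236
notch [[ 0.3569116 -0.3857335  0.077    ]]
clock 0.2 pos [ 0.1857 -0.5967  0.4044] rpy [-3.1409e+00  1.0000e-04  3.0180e-01] F [ 0.3 -0.   0. ] grip 0.0851
turn [-2.000e-04  1.000e-04  1.056e-01] shift cur [ 1.308 -0.484  0.298] shift after turn [ 1.079 -0.884  0.297]
```

Emit:
carry_out(targets=[[[0,0,0],[0,0,0.053],1],[[0,0,0],[0,0,0.053],1]], force=80)

```text
clock: 0.45
position: [0.1856, -0.5967, 0.4045]
tool_rot: [-3.141, 0.0, -0.037]
force: [0.1, -0.0, 0.3]
grip_width: 0.0854
```

Emit:
carry_out(targets=[[[0.135,-0.11,0.037],[0,0,0],1],[[0.135,-0.11,0.037],[0,0,0],1],[[0.135,-0.11,0.037],[0,0,0],1],[[0.135,-0.11,0.037],[0,0,0],1],[[0.135,-0.11,0.037],[0,0,0],1],[[0.135,-0.11,0.037],[0,0,0],1],[[0.135,-0.11,0.037],[0,0,0],1],[[0.135,-0.11,0.037],[0,0,0],1]])

```text
clock: 1.45
position: [0.4635, -0.3843, 0.3303]
tool_rot: [-3.142, 0.0, -0.031]
force: [0.3, 0.3, -0.1]
grip_width: 0.0855
```

Emit:
carry_out(targets=[[[0,0,0],[0,0,0],1]])

```text
clock: 1.58
position: [0.4651, -0.3825, 0.3297]
tool_rot: [-3.14, 0.0, -0.026]
force: [0.2, -0.5, -0.1]
grip_width: 0.0855
```

```bash
python3 - <<'E'
from h import *
import cv2
delta([.462,-.383,.229],-.03)
a=imaging.grab_frame("top")["pixels"][210:350,450:560]; b=imaging.grab_frame("scene")["pixels"][130:330,60:260]
a=cv2.resize(a,(400,509),interpolation=2);b=cv2.resize(b,(400,400),interpolation=2);b=cv2.copyMakeBorder(b,0,109,0,0,0)
cv2.imwrite("pics/pre.png",np.hstack([a,b])[:,:,::-1])
E
```

```text
clock 1.57 pos [ 0.4651 -0.3825  0.3297] rpy [-3.1396e+00  1.0000e-04 -2.6200e-02] F [ 0.2 -0.5 -0.1] grip 0.0855
turn [-0.0006  0.      0.0012] shift cur [-0.012  0.003  0.403] shift after turn [-0.012  0.002  0.403]
```

View pics/pre.png

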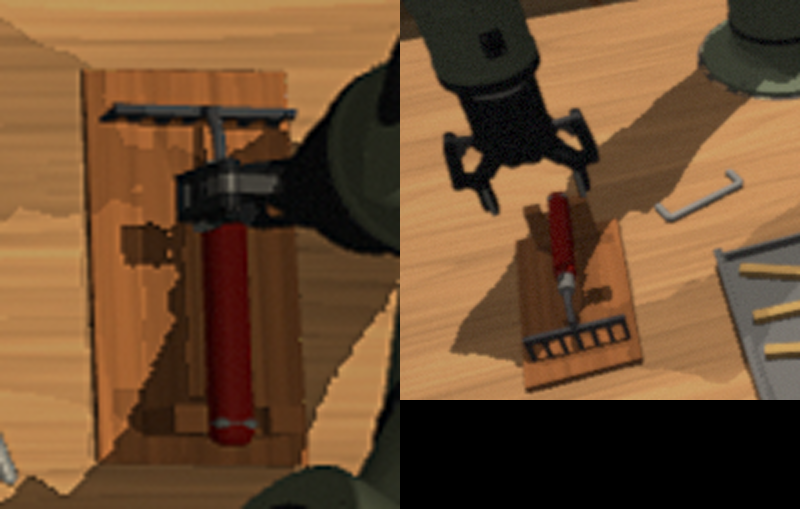

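The gripper is centred over the red handle (fingers at about (220,195) in the left crop) and nothing is in the way. Going down and closing.

Emit:
carry_out(targets=[[[-0.006,0,0.08],[0,0,0],1],[[-0.006,0,0.08],[0,0,0],1],[[0,0,0.08],[0,0,0],1],[[0,0,0.08],[0,0,0],1],[[0,0,0.08],[0,0,0],1],[[0,0,0],[0,0,0],1]])

```text
clock: 2.42
position: [0.4587, -0.3855, 0.2295]
tool_rot: [-3.141, 0.002, -0.032]
force: [-1.0, -1.1, -0.4]
grip_width: 0.0853
```

Emit:
carry_out(targets=[[[0,0,0],[0,0,0],0],[[0,0,0],[0,0,0],0],[[0,0,0],[0,0,0],0],[[0,0,0],[0,0,0],0],[[0,0,0],[0,0,0],0],[[0,0,0],[0,0,0],0]], force=80)

```text
clock: 3.18
position: [0.4596, -0.3852, 0.2314]
tool_rot: [3.141, -0.001, -0.031]
force: [-0.7, 1.4, 8.4]
grip_width: 0.0225
```

Emit:
carry_out(targets=[[[0,0,-0.04],[0,0,0],0],[[0,0,-0.08],[0,0,0],0],[[0,0,-0.08],[0,0,0],0],[[0,0,-0.1],[0,0,0],0],[[0,0,-0.1],[0,0,0],0],[[0,0,0],[0,0,0],0]])

```text
clock: 3.92
position: [0.4597, -0.3855, 0.3328]
tool_rot: [3.14, -0.003, -0.031]
force: [-0.2, 0.4, -2.4]
grip_width: 0.0226
```

```bash
cat >> h.py <<'E'
T=np.array([.5919,-.0351,.0094])
def tw(x,y):
    c,s=np.cos(T[2]),np.sin(T[2]); return np.array([T[0]+c*x-s*y,T[1]+s*x+c*y])
E
python3 - <<'E'
from h import *
import cv2
a=imaging.grab_frame("top"); b=imaging.grab_frame("scene")
# rake relative to tool assumed: head 85 mm ahead; target above right bay
delta([*(tw(.105,-.085)-[.085,0]),.33],.009)
a=cv2.resize(a["pixels"][150:350,400:560],(480,600),interpolation=2);b=cv2.resize(b["pixels"][130:330,100:207],(320,600),interpolation=2)
cv2.imwrite("pics/lift.png",np.hstack([a,b])[:,:,::-1])
E
```

```text
clock 4.03 pos [ 0.4593 -0.3851  0.3305] rpy [-3.1415e+00  1.0000e-04 -3.1200e-02] F [-0.1  0.5 -2. ] grip 0.0226
turn [-0.      0.     -0.0128] shift cur [ 0.58  -1.082  0.002] shift after turn [ 0.623 -1.058  0.002]
```

View pics/lift.png

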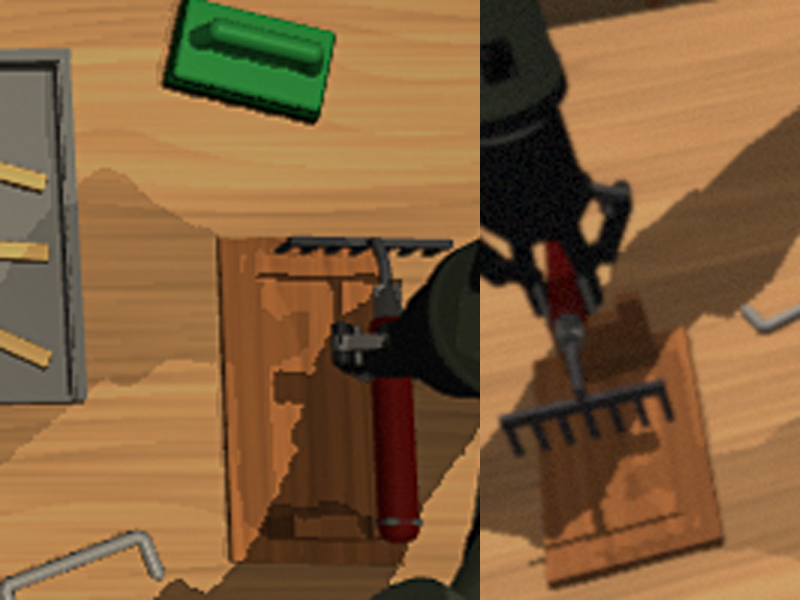

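The rake is off its rest and looks level: bar at crop (280–450,243), handle (392,320)–(402,530). Carrying it over the right bay.

Emit:
carry_out(targets=[[[0,0,0],[0,0,-0.013],0],[[0.089,-0.151,0],[0,0,0],0],[[0.089,-0.151,0],[0,0,0],0],[[0.089,-0.151,0],[0,0,0],0],[[0.089,-0.151,0],[0,0,0],0],[[0.089,-0.151,0],[0,0,0],0],[[0.089,-0.151,0],[0,0,0],0],[[0.089,-0.151,0],[0,0,0],0]])

```text
clock: 5.03
position: [0.6132, -0.1182, 0.3299]
tool_rot: [-3.141, 0.001, 0.011]
force: [0.2, 0.4, -1.4]
grip_width: 0.0226
```

Emit:
carry_out(targets=[[[0,0,0.08],[0,0,0],0],[[0,0,0.08],[0,0,0],0],[[0,0,0],[0,0,0],0]])

```text
clock: 5.4
position: [0.6121, -0.1193, 0.2888]
tool_rot: [-3.141, 0.004, 0.011]
force: [-0.1, 1.1, -1.7]
grip_width: 0.0227
```

```bash
python3 - <<'E'
from h import *
import cv2
delta([*(tw(.105,-.085)-[.085,0]),.2245],.009)
f=imaging.grab_frame("top"); a=cv2.resize(f["pixels"][150:300,260:450],(760,600),interpolation=2)
# predicted bar ends for nominal grasp, tray corners
from workcell import bot
p=bot.observe()["position"]
q=proj(f,[[p[0]+.085,p[1]+.056,p[2]-.155-.026],[p[0]+.085,p[1]-.056,p[2]-.155-.026]]); print("pred bar crop px",((q-[260,150])*4).round(0).tolist())
c=[[*tw(l[0],l[1]),l[2]] for l in TRAYL]; c+=[[*tw(sx*.131,sy*.1675),.004] for sx,sy in((1,1),(1,-1),(-1,-1),(-1,1))]; print("tray outer/top, floor corners",((proj(f,c)-[260,150])*4).round(0).tolist())
cv2.imwrite("pics/low.png",a[:,:,::-1])
E
```

```text
clock 5.4 pos [ 0.6121 -0.1193  0.2888] rpy [-3.1411  0.0036  0.011 ] F [-0.1  1.1 -1.7] grip 0.0227
turn [-0.0002  0.0011  0.0006] shift cur [ 0.003 -0.001  0.257] shift after turn [ 0.002 -0.001  0.257]
pred bar crop px [[412.0, 76.0], [616.0, 75.0]]
tray outer/top, floor corners [[56.0, 76.0], [642.0, 68.0], [664.0, 530.0], [56.0, 539.0], [67.0, 96.0], [628.0, 88.0], [650.0, 524.0], [67.0, 533.0]]
```

View pics/low.png

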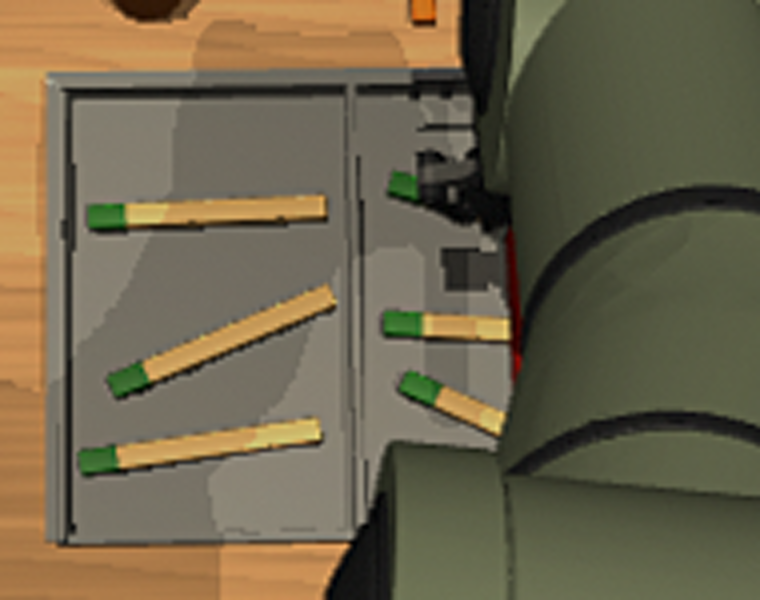

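Bar's left end is at crop (412,85), close to the predicted (412,76), behind the rearmost right-bay stake (green end (403,185)). Lowering, then combing.

Emit:
carry_out(targets=[[[0,0,0.07],[0,0,0],0],[[0,0,0.07],[0,0,0],0],[[0,0,0.07],[0,0,0],0],[[0,0,0.043],[0,0,0],0],[[0,0,0],[0,0,0],0],[[0,0,0],[0,0,0],0]])

```text
clock: 6.2
position: [0.6129, -0.1195, 0.2278]
tool_rot: [3.142, -0.001, 0.009]
force: [0.4, 0.5, -2.3]
grip_width: 0.0228
```

Emit:
carry_out(targets=[[[-0.036,0,0],[0,0,0],0],[[-0.036,0,0],[0,0,0],0],[[-0.036,0,0],[0,0,0],0],[[-0.036,0,0],[0,0,0],0],[[-0.036,0,0],[0,0,0],0],[[-0.036,0,0],[0,0,0],0],[[-0.036,0,0],[0,0,0],0],[[-0.036,0,0],[0,0,0],0]])

```text
clock: 7.2
position: [0.5401, -0.1202, 0.2275]
tool_rot: [-3.142, -0.0, 0.01]
force: [-0.2, 0.3, -1.8]
grip_width: 0.0229
```

```bash
python3 - <<'E'
from h import *
delta([*(tw(-.084,-.085)-[.085,0]),.2255],.0094)
E
```

```text
clock 7.2 pos [ 0.5401 -0.1202  0.2275] rpy [-3.1416 -0.      0.0096] F [-0.2  0.3 -1.8] grip 0.0229
turn [-0.     -0.      0.0001] shift cur [-0.466 -0.002  0.008] shift after turn [-0.466 -0.002  0.008]
```

Emit:
carry_out(targets=[[[-0.036,0,0.006],[0,0,0],0],[[-0.036,0,0],[0,0,0],0],[[-0.036,0,0],[0,0,0],0],[[-0.036,0,0],[0,0,0],0],[[-0.036,0,0],[0,0,0],0],[[-0.036,0,0],[0,0,0],0],[[-0.036,0,0],[0,0,0],0],[[-0.036,0,0],[0,0,0],0]])

```text
clock: 8.2
position: [0.4681, -0.1209, 0.226]
tool_rot: [-3.142, -0.0, 0.01]
force: [0.7, -0.2, -2.3]
grip_width: 0.0229
```

Emit:
carry_out(targets=[[[-0.036,0,0],[0,0,0],0],[[-0.036,0,0],[0,0,0],0],[[-0.036,0,0],[0,0,0],0],[[-0.03,0,0],[0,0,0],0],[[-0.02,0,0],[0,0,0],0],[[0,0,0],[0,0,0],0]])

```text
clock: 8.95
position: [0.429, -0.1212, 0.226]
tool_rot: [-3.142, 0.0, 0.01]
force: [0.5, -0.2, -1.3]
grip_width: 0.023
```

```bash
python3 - <<'E'
from h import *
import cv2
delta([*(tw(-.087,-.085)-[.085,0]),.2255],.0094)
f=imaging.grab_frame("top"); g=imaging.grab_frame("scene")
a=cv2.resize(f["pixels"][150:300,260:450],(456,360),interpolation=2); b=cv2.resize(g["pixels"][215:345,210:300],(249,360),interpolation=2)
cv2.imwrite("pics/p1.png",np.hstack([a,b])[:,:,::-1])
E
```

```text
clock 8.95 pos [ 0.429  -0.1212  0.226 ] rpy [-3.1416e+00  1.0000e-04  9.5000e-03] F [ 0.5 -0.2 -1.3] grip 0.023
turn [-0.  0.  0.] shift cur [-0.033 -0.002  0.002] shift after turn [-0.033 -0.002  0.002]
```

View pics/p1.png

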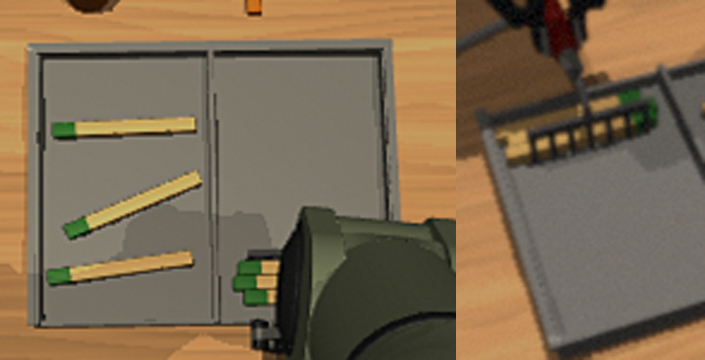

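The right-bay stakes are now stacked flush against the tines (green ends at (250,268–297)), with about 8 mm still to go to the lip. Finishing the pull.

Emit:
carry_out(targets=[[[-0.012,0,0],[0,0,0],0],[[-0.012,0,0],[0,0,0],0],[[-0.01,0,0],[0,0,0],0],[[0,0,0],[0,0,0],0]])

```text
clock: 9.55
position: [0.4205, -0.1213, 0.2259]
tool_rot: [-3.142, 0.0, 0.01]
force: [-0.0, 0.5, -1.6]
grip_width: 0.0229
```

Emit:
carry_out(targets=[[[-0.006,0,0],[0,0,0],0],[[-0.006,0,0],[0,0,0],0],[[0,0,0],[0,0,0],0]])

```text
clock: 9.93
position: [0.4176, -0.1213, 0.2259]
tool_rot: [-3.142, 0.0, 0.01]
force: [-0.1, 0.3, -2.7]
grip_width: 0.0232
```

Emit:
carry_out(targets=[[[-0.006,0,0],[0,0,0],0],[[-0.006,0,0],[0,0,0],0],[[0,0,0],[0,0,0],0]])

```text
clock: 10.3
position: [0.4149, -0.1214, 0.2261]
tool_rot: [3.142, -0.001, 0.009]
force: [1.5, -0.5, -2.9]
grip_width: 0.0229
```

```bash
python3 - <<'E'
from h import *
import cv2
delta([*(tw(-.087,-.085)-[.085,0]),.2255],.0094)
f=imaging.grab_frame("top"); g=imaging.grab_frame("scene")
a=cv2.resize(f["pixels"][235:300,335:400],(400,400),interpolation=2); b=cv2.resize(g["pixels"][225:305,210:290],(400,400),interpolation=2)
cv2.imwrite("pics/p2.png",np.hstack([a,b])[:,:,::-1])
E
```

```text
clock 10.3 pos [ 0.4149 -0.1214  0.2261] rpy [ 3.1416e+00 -7.0000e-04  9.5000e-03] F [ 1.5 -0.5 -2.9] grip 0.0229
turn [ 0.     -0.0002  0.    ] shift cur [ 0.023 -0.002  0.002] shift after turn [ 0.023 -0.002  0.002]
```

View pics/p2.png

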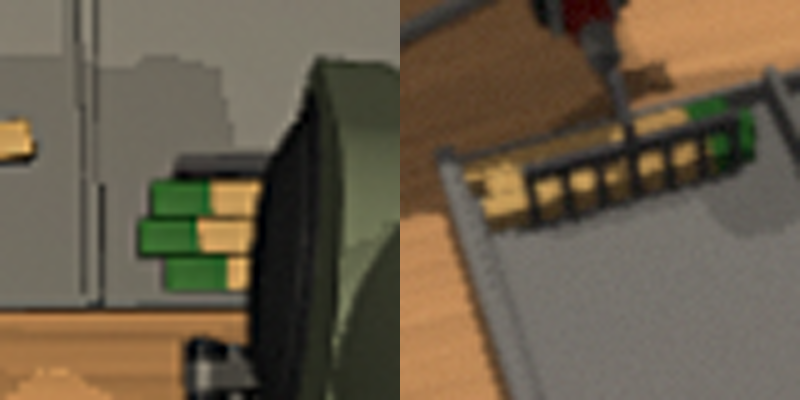

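The three right-bay stakes lie stacked parallel at the lip (green ends at (180,198), (170,236), (195,273); lip at y≈300) and the force has started to rise. Backing off, lifting and crossing to the left bay.

Emit:
carry_out(targets=[[[0.02,0,0],[0,0,0],0],[[0.03,0,0],[0,0,0],0],[[0,0,-0.08],[0,0,0],0],[[0,0,-0.12],[0,0,0],0],[[0,0,-0.12],[0,0,0],0]])

```text
clock: 11.02
position: [0.4275, -0.1212, 0.3068]
tool_rot: [-3.141, 0.001, 0.01]
force: [-0.1, -0.4, -1.2]
grip_width: 0.0224
```

Emit:
carry_out(targets=[[[0.124,-0.113,0],[0,0,0],0],[[0.124,-0.113,0],[0,0,0],0],[[0.124,-0.113,0],[0,0,0],0],[[0.124,-0.113,0],[0,0,0],0],[[0.124,-0.113,0],[0,0,0],0],[[0.124,-0.113,0],[0,0,0],0],[[0,0,0],[0,0,0],0],[[0,0,0],[0,0,0],0]])

```text
clock: 12.02
position: [0.6113, 0.0498, 0.3056]
tool_rot: [3.141, 0.001, 0.01]
force: [0.1, -0.4, -2.0]
grip_width: 0.0229
```

```bash
python3 - <<'E'
from h import *
import cv2
delta([*(tw(.1,.085)-[.085,0]),.2255],.0094)
f=imaging.grab_frame("top")
a=cv2.resize(f["pixels"][150:300,260:450],(760,600),interpolation=2)
cv2.imwrite("pics/p3.png",a[:,:,::-1])
E
```

```text
clock 12.03 pos [0.6113 0.0498 0.3056] rpy [3.1411e+00 1.1000e-03 9.6000e-03] F [ 0.1 -0.4 -2. ] grip 0.0229
turn [0.0002 0.0004 0.0001] shift cur [-0.021 -0.005  0.32 ] shift after turn [-0.021 -0.005  0.32 ]
```

View pics/p3.png

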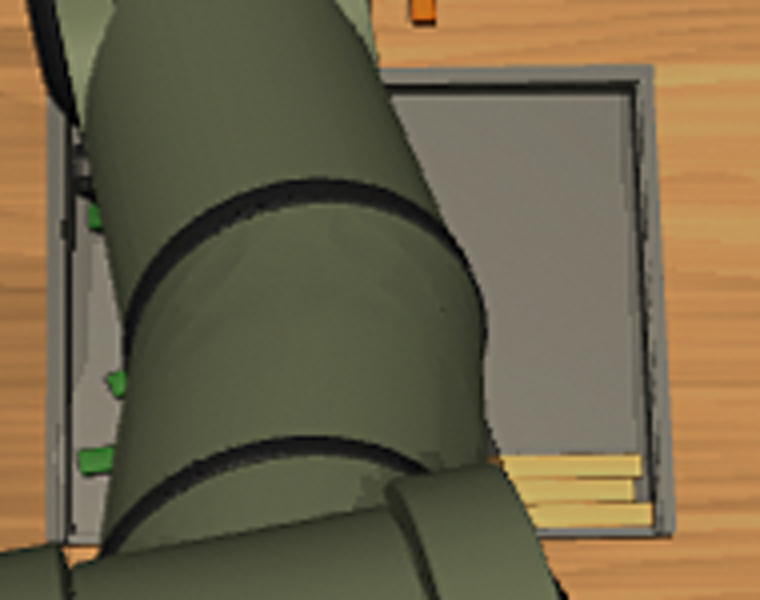

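The right row stays put against the lip (right ends at (645,465–515)). Lowering in the left bay and combing.

Emit:
carry_out(targets=[[[0,0,0.08],[0,0,0],0],[[0,0,0.08],[0,0,0],0],[[0,0,0.08],[0,0,0],0],[[0,0,0.06],[0,0,0],0],[[0,0,0.02],[0,0,0],0],[[0,0,0],[0,0,0],0],[[0,0,0],[0,0,0],0]])

```text
clock: 12.95
position: [0.6118, 0.05, 0.2266]
tool_rot: [-3.141, -0.001, 0.01]
force: [0.0, 1.4, -2.0]
grip_width: 0.0229
```

Emit:
carry_out(targets=[[[-0.036,0,0],[0,0,0],0],[[-0.036,0,0],[0,0,0],0],[[-0.036,0,0],[0,0,0],0],[[-0.036,0,0],[0,0,0],0],[[-0.036,0,0],[0,0,0],0],[[-0.036,0,0],[0,0,0],0],[[-0.036,0,0],[0,0,0],0],[[-0.036,0,0],[0,0,0],0]])

```text
clock: 13.95
position: [0.539, 0.0493, 0.226]
tool_rot: [-3.142, -0.0, 0.01]
force: [0.2, 0.6, -2.1]
grip_width: 0.0229
```

Emit:
carry_out(targets=[[[-0.036,0,0],[0,0,0],0],[[-0.036,0,0],[0,0,0],0],[[-0.036,0,0],[0,0,0],0],[[-0.036,0,0],[0,0,0],0],[[-0.036,0,0],[0,0,0],0],[[-0.036,0,0],[0,0,0],0],[[-0.036,0,0],[0,0,0],0],[[-0.036,0,0],[0,0,0],0]])

```text
clock: 14.95
position: [0.467, 0.0486, 0.226]
tool_rot: [-3.142, -0.0, 0.01]
force: [1.3, -0.5, -2.4]
grip_width: 0.0229
```

Emit:
carry_out(targets=[[[-0.036,0,0],[0,0,0],0],[[-0.036,0,0],[0,0,0],0],[[-0.036,0,0],[0,0,0],0],[[-0.026,0,0],[0,0,0],0],[[-0.02,0,0],[0,0,0],0],[[-0.02,0,0],[0,0,0],0],[[0,0,0],[0,0,0],0]])

```text
clock: 15.82
position: [0.4239, 0.0482, 0.226]
tool_rot: [3.142, 0.0, 0.01]
force: [-0.0, -1.7, -2.6]
grip_width: 0.0227
```

```bash
python3 - <<'E'
from h import *
delta([.4135,.05,.2255],.0094)
E
```

```text
clock 15.82 pos [0.4239 0.0482 0.226 ] rpy [3.1416e+00 2.0000e-04 9.7000e-03] F [-0.  -1.7 -2.6] grip 0.0227
turn [0.     0.0001 0.0001] shift cur [-0.041 -0.007  0.002] shift after turn [-0.041 -0.007  0.002]
```

Emit:
carry_out(targets=[[[-0.012,0,0],[0,0,0],0],[[-0.012,0,0],[0,0,0],0],[[-0.01,0,0],[0,0,0],0],[[-0.007,0,0],[0,0,0],0],[[0,0,0],[0,0,0],0],[[0,0,0],[0,0,0],0]])

```text
clock: 16.58
position: [0.4138, 0.0481, 0.2259]
tool_rot: [3.142, 0.0, 0.01]
force: [-0.4, 0.0, -2.1]
grip_width: 0.0228
```

```bash
python3 - <<'E'
from h import *
import cv2
delta([.4135,.05,.2255],.0094)
f=imaging.grab_frame("top"); g=imaging.grab_frame("scene")
a=cv2.resize(f["pixels"][230:300,260:400],(400,200),interpolation=2);b=cv2.resize(g["pixels"][215:295,210:370],(400,200),interpolation=2)
cv2.imwrite("pics/p4.png",cv2.resize(np.vstack([a,b]),(600,600),interpolation=2)[:,:,::-1])
E
```

```text
clock 16.57 pos [0.4138 0.0481 0.2259] rpy [3.1416e+00 2.0000e-04 9.6000e-03] F [-0.4  0.  -2.1] grip 0.0228
turn [0.     0.     0.0001] shift cur [-0.001 -0.008  0.002] shift after turn [-0.001 -0.008  0.002]
```

View pics/p4.png

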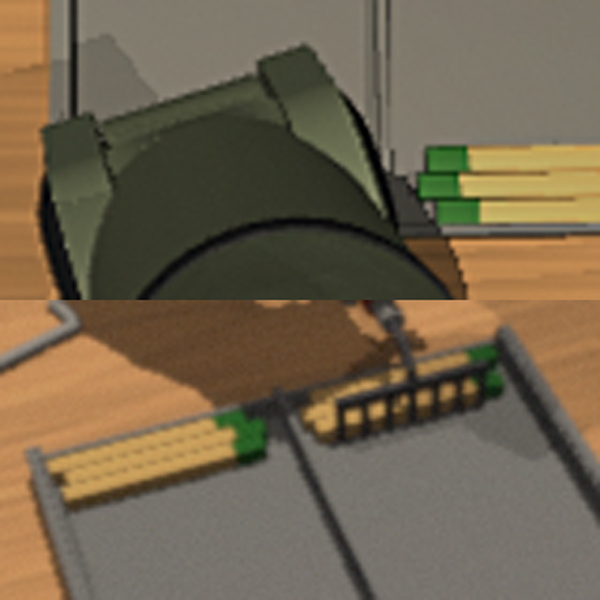

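Both rows now lie flat and parallel at the lip; the left row is still held by the tines. A small last squeeze, then back off, lift and head towards the rest.

Emit:
carry_out(targets=[[[-0.006,0,0],[0,0,0],0],[[0,0,0],[0,0,0],0],[[0.02,0,0],[0,0,0],0],[[0.03,0,0],[0,0,0],0],[[0,0,-0.08],[0,0,0],0],[[0,0,-0.12],[0,0,0],0],[[0,0,-0.12],[0,0,0],0],[[0,0,-0.12],[0,0,0],0]])

```text
clock: 17.68
position: [0.425, 0.0482, 0.337]
tool_rot: [3.142, 0.0, 0.01]
force: [-0.0, 0.8, -1.3]
grip_width: 0.0228
```

Emit:
carry_out(targets=[[[0.01,0.21,0],[0,0,0],0],[[0.01,0.21,0],[0,0,0],0],[[0.01,0.21,0],[0,0,0],0],[[0.01,0.21,0],[0,0,0],0],[[0.01,0.21,0],[0,0,0],0],[[0.01,0.21,0],[0,0,0],0],[[0,0.21,0],[0,0,0.013],0],[[0,0,0],[0,0,0],0]])

```text
clock: 18.68
position: [0.4424, -0.3229, 0.3356]
tool_rot: [3.14, 0.001, -0.037]
force: [0.2, 1.4, -1.5]
grip_width: 0.0228
```

```bash
python3 - <<'E'
from h import *
import cv2
delta([.4597,-.3853,.33],-.031)
f=imaging.grab_frame("top")
a=cv2.resize(f["pixels"][150:300,260:450],(760,600),interpolation=2)
cv2.imwrite("pics/p5.png",a[:,:,::-1])
E
```

```text
clock 18.68 pos [ 0.4424 -0.3229  0.3356] rpy [ 3.1404e+00  8.0000e-04 -3.6900e-02] F [ 0.2  1.4 -1.5] grip 0.0228
turn [ 0.0004  0.0002 -0.0019] shift cur [0.078 0.247 0.023] shift after turn [0.077 0.247 0.022]
```

View pics/p5.png

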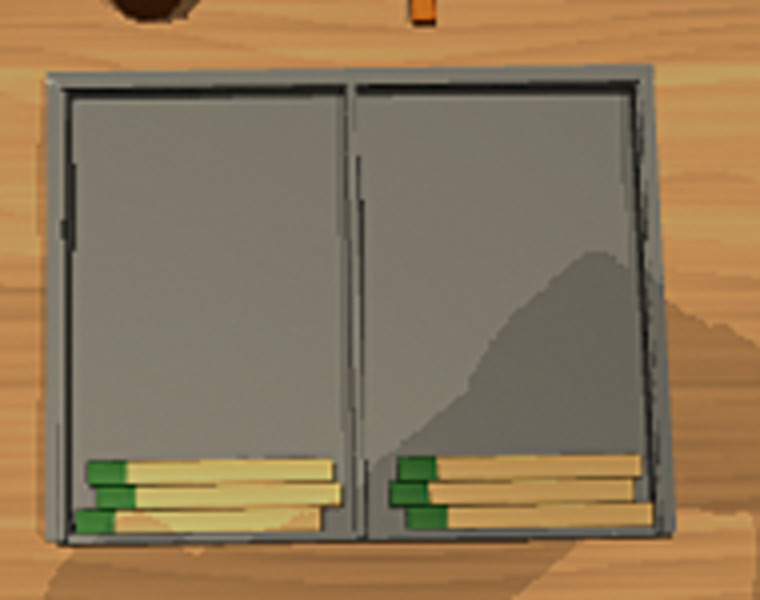

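Both bays are combed: three stakes each, parallel and tight against the lip (rows at y≈465–530, rear wall side empty). Now home with the rake.

Emit:
carry_out(targets=[[[0.026,0.083,0.008],[0,0,0],0],[[0.026,0.082,0.008],[0,0,0],0],[[0.026,0.082,0.008],[0,0,0],0],[[0,0,0],[0,0,0],0],[[0,0,0],[0,0,0],0],[[0,0,0],[0,0,0],0]])

```text
clock: 19.48
position: [0.4611, -0.3805, 0.3301]
tool_rot: [-3.141, 0.0, -0.03]
force: [0.6, 0.2, -1.7]
grip_width: 0.0229
```

```bash
python3 - <<'E'
from h import *
delta([.4597,-.3853,.2305],-.031)
E
```

```text
clock 19.48 pos [ 0.4611 -0.3805  0.3301] rpy [-3.1412  0.     -0.0301] F [ 0.6  0.2 -1.7] grip 0.0229
turn [-0.0001  0.      0.0003] shift cur [-0.005  0.019  0.398] shift after turn [-0.005  0.019  0.398]
```

Emit:
carry_out(targets=[[[-0.005,0.019,0.05],[0,0,0],0],[[0,0,0.08],[0,0,0],0],[[0,0,0.08],[0,0,0],0],[[0,0,0.07],[0,0,0],0],[[0,0,0.05],[0,0,0],0],[[0,0,0.03],[0,0,0],0],[[0,0,0.02],[0,0,0],0],[[0,0,0],[0,0,0],0]])

```text
clock: 20.48
position: [0.4595, -0.3862, 0.235]
tool_rot: [3.142, -0.0, -0.031]
force: [0.7, 0.1, -2.4]
grip_width: 0.0227
```

Emit:
carry_out(targets=[[[0,0,0.006],[0,0,0],0],[[0,0,0],[0,0,0],0]])

```text
clock: 20.72
position: [0.4596, -0.3862, 0.2337]
tool_rot: [3.141, -0.0, -0.031]
force: [0.5, -0.1, -2.2]
grip_width: 0.0227
```

```bash
python3 - <<'E'
from h import *
delta([.4597,-.3853,.2305],-.031)
import cv2
f=imaging.grab_frame("top"); g=imaging.grab_frame("scene")
a=cv2.resize(f["pixels"][210:350,450:560],(400,509),interpolation=2);b=cv2.resize(g["pixels"][210:330,105:199],(399,509),interpolation=2)
cv2.imwrite("pics/p6.png",np.hstack([a,b])[:,:,::-1])
E
```

```text
clock 20.73 pos [ 0.4596 -0.3862  0.2337] rpy [ 3.1414e+00 -3.0000e-04 -3.1200e-02] F [ 0.5 -0.1 -2.2] grip 0.0227
turn [ 0.0001 -0.0001 -0.0001] shift cur [ 0.    -0.003  0.013] shift after turn [ 0.    -0.003  0.013]
```

View pics/p6.png

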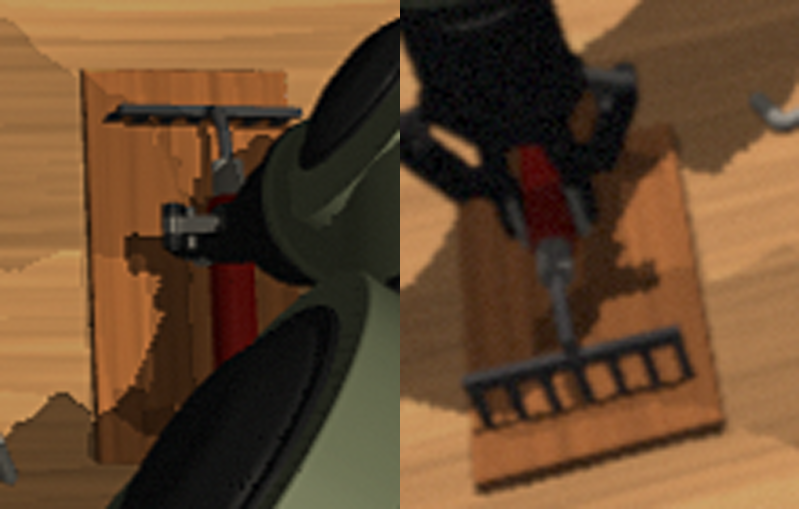

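The rake hovers about 3 mm over its home: bar at crop (107–302,115) against (100–295,112) originally, so I shift 3 mm left and set it down until it touches.

Emit:
carry_out(targets=[[[0,-0.012,0.006],[0,0,0],0],[[0,0,0.006],[0,0,0],0],[[0,0,0],[0,0,0],0],[[0,0,0],[0,0,0],0]])

```text
clock: 21.32
position: [0.4597, -0.3827, 0.2314]
tool_rot: [-3.141, -0.0, -0.031]
force: [-4.6, 6.1, 18.0]
grip_width: 0.0229
```

Emit:
carry_out(targets=[[[0,0,0.004],[0,0,0],0],[[0,0,0],[0,0,0],0]])

```text
clock: 21.58
position: [0.4597, -0.3828, 0.2312]
tool_rot: [-3.141, -0.0, -0.031]
force: [-10.6, 10.0, 36.5]
grip_width: 0.0224
```

Seated. Relieving the pressure and opening.

Emit:
carry_out(targets=[[[0,0,-0.006],[0,0,0],0],[[0,0,0],[0,0,0],0]], force=20)

```text
clock: 21.82
position: [0.4597, -0.3831, 0.2313]
tool_rot: [3.142, -0.0, -0.031]
force: [-2.6, 3.1, 10.4]
grip_width: 0.0227
```

Emit:
carry_out(targets=[[[0,0,0],[0,0,0],0.4],[[0,0,0],[0,0,0],0.6],[[0,0,0],[0,0,0],1],[[0,0,0],[0,0,0],1],[[0,0,0],[0,0,0],1],[[0,0,0],[0,0,0],1]])

```text
clock: 22.58
position: [0.4596, -0.3831, 0.2309]
tool_rot: [-3.142, -0.0, -0.031]
force: [0.4, 0.3, 0.1]
grip_width: 0.0855
```

Emit:
carry_out(targets=[[[0,0,-0.06],[0,0,0],1],[[0,0,-0.1],[0,0,0],1],[[0,0,-0.12],[0,0,0],1],[[0,0,-0.12],[0,0,0],1],[[0,0,-0.12],[0,0,0],1]])

```text
clock: 23.2
position: [0.4595, -0.3831, 0.3631]
tool_rot: [3.141, -0.001, -0.031]
force: [0.3, -0.0, -0.2]
grip_width: 0.0846
```

Emit:
carry_out(targets=[[[-0.13,0.11,-0.03],[0,0,0],1],[[-0.13,0.11,-0.03],[0,0,0],1],[[-0.13,0.11,0],[0,0,0],1],[[-0.13,0.11,0],[0,0,0],1],[[-0.13,0.11,0],[0,0,0],1],[[-0.13,0.11,0],[0,0,0],1],[[0,0,0],[0,0,0],1],[[0,0,0],[0,0,0],1]])

```text
clock: 24.2
position: [0.26, -0.5416, 0.3766]
tool_rot: [3.141, -0.001, -0.031]
force: [-0.0, -0.1, 0.1]
grip_width: 0.0859
```

```bash
python3 - <<'E'
from h import *
import cv2
delta([.186,-.597,.4],-.03)
f=imaging.grab_frame("top"); g=imaging.grab_frame("scene")
t=cv2.imread("pics/top0.png")[:,:,::-1]
k=lambda p:cv2.resize(p[210:350,450:560],(266,339),interpolation=2)
b=cv2.resize(g["pixels"][210:330,105:199],(266,339),interpolation=2)
w=cv2.resize(f["pixels"],(798,598))[:255]
cv2.imwrite("pics/end.png",np.vstack([np.hstack([k(t),k(f["pixels"]),b]),w])[:,:,::-1])
E
```

```text
clock 24.2 pos [ 0.26   -0.5416  0.3766] rpy [ 3.1414e+00 -8.0000e-04 -3.1100e-02] F [-0.  -0.1  0.1] grip 0.0859
turn [ 0.0001 -0.0002 -0.0004] shift cur [-0.289  0.231 -0.094] shift after turn [-0.289  0.23  -0.093]
```

View pics/end.png

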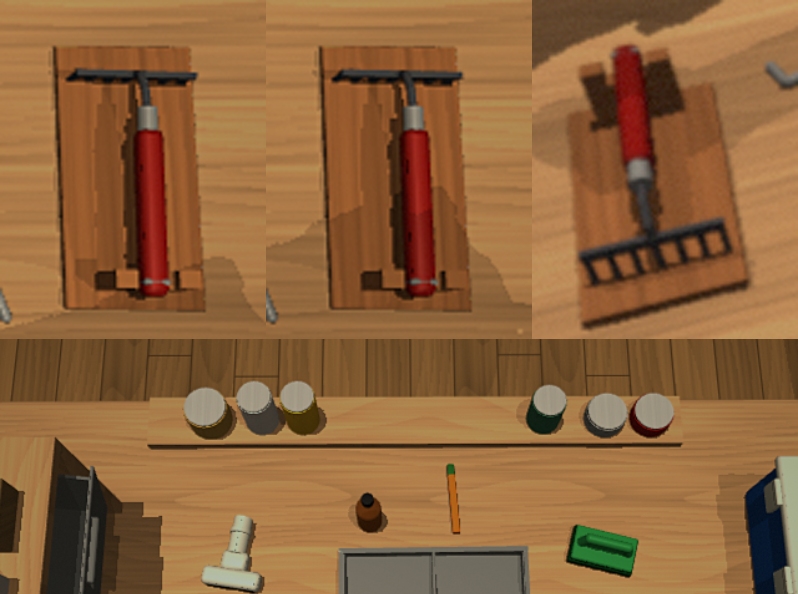

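The rake lies in its notch as at the start: bar (68–197,75) before, (333–462,75) after, with a panel offset of 266. The bystanders visible here are unmoved. Handing in.

```bash
python3 -c "
from workcell import job
print(job.job_done())"
```

```text
the job is handed in; nothing more can be done
None
```

I combed both bays with the rake, laid it back in its rest and handed the job in at about 24 s of the 72 s allowed. No verdict was reported.

**Stakes:** After the last pull, the top view showed three stakes in each bay lying flat, parallel and tight against the front lip. I judged this by eye from the picture and did not measure their final positions.

**Rake:** The before and after pictures agree to about a pixel (2–3 mm), with the handle in the notch and the tines on the board. Setting it down pressed the board with about 37 N for a moment; I eased that off before opening the gripper.

**Other things:** The bottle, nozzle and pad holder looked unmoved in the last picture. I did not look at the pot, tin or drawer pull again, but the arm and rake did not go near them at low height.

**Check that disagreed:** The tray's rim looked about 3% wider in the image than its stated size. The floor edges and stake lengths fitted, so I worked from those. I viewed 12 pictures, two over the budget of 10.

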